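# Clamp a casting in the bench gauge and hold the enabling key

### The arm

A 7-joint arm with a two-finger parallel gripper is mounted at the origin on the work surface. World frame = base frame: x ahead of the robot, y to its left, z up, the work surface at z = 0. Lengths are in m, angles in rad, forces in N, time in s.
With the tool pointing down it reaches from about 0.425 to 0.95 m from the base axis. Payload 4.7 kg.
Tool frame: the origin (TCP) lies midway between the tips of the shut fingers; the grasp point (between the pads) lies 19 mm behind it; z points along the fingers, y is the line along which they close (so a half turn about z gives the same grasp; the last joint's range is limited). The gripper opens to 87 mm and grips with 3 to 60 N. Pads are 19 mm wide; open, the fingers measure 117 mm over their backs; the gripper's body (75 mm by 190 mm) begins 51 mm behind the grasp point.
Start: joints at [-1.211, 0.469, -0.049, 1.532, 0.024, 1.141, -0.082], TCP at [0.256, 0.625, 0.191] pointing down, gripper open.
Joint ranges: [-2.59, 2.59], [-0.33, 1.99], [-1.39, 1.29], [0.1, 2.45], [-1.04, 4.18], [0.21, 1.99], [-2.66, 2.66]. Speed limits (rad/s): [2.57, 2.57, 3.14, 3.14, 3.14, 3.14, 3.14].

### API

Orientations are given as [roll, pitch, yaw] about the fixed x, y, z axes, in that order (R = Rz(yaw) Ry(pitch) Rx(roll)).
In Python, from station import manip gives the robot as it stands.
- The arm moves only by the shell command python3 -m creep 'ROWS' [FORCE]. ROWS is JSON, a list of rows, each a list of 7 numbers: the shift along the world's x, y, z normalised to -1 to 1, where 1 is 30 cm, then the turn, a rotation vector about the world's x, y, z normalised to -1 to 1, where 1 is 90 degrees, then the gripper's target within -1 to 1 (fully open at 1, half-way at 0, shut at -1). A call has 1 to 10 rows; each row is the pose to reach, as a shift and turn from the pose commanded when the call began; what a row does not reach only later rows make up. A row lasts 1/12 s, in which the tool goes at most 41.7 mm and 7.16 degrees, less where a joint would pass 70% of its speed; a pose out of reach is approached as far as the arm can. A call with a number of a shift or a turn outside -1 to 1 is refused whole. A call with a gripper value outside its range is refused whole. The fingers move at their own pace and stop on an object; FORCE is the grip in N (left out, the last holds). Time passes only in rows, so rows that repeat a pose let the fingers close. It gives the time, the measured TCP pose, the force, the opening and the grip force at its end, in the units of the state.
- manip.read_state(): the state, without advancing time (a new reading comes with each control period).
- manip.read_camera(name): name is "side" or "top"; returns a dict with "image" (420x560x3 uint8, blue, green, red), "camera_matrix" (3x3 intrinsics, pixels), "R" (3x3) and "t" (3): a world point X has camera coordinates R X + t. Camera axes: x right, y down, z forward; pixel columns grow to the right and rows downward; lengths in m; the calibration is good to about 2 mm. A picture is of the moment at which its call begins. There is no depth.
- manip.close_job(): hands the job in; it is judged then, once.
Trained networks look in a picture, given as the dict that the camera call returned (one of the last four; its "shot" number tells which), for a name from the list of things; names that differ only in an ending like _2 or _b are one class to them, and where a whole thing is asked for, a point or a joint stands for the part that bears it (a point fixed in the world has none). Each returns a list of dicts, best first, with "score" (0 to 1); they miss things now and then, are a little off and sometimes report something else, mostly with a low value. They report only what shows in the picture. A call takes as long as a camera call. They do not tell look-alikes from the thing itself.
- manip.silhouettes(picture, label): "mask" (420x560 bool, what is visible of it).
- manip.pinpoint(picture, label): "location" ([x, y, z] in m, in world coordinates, good to about 4 mm: a listed point, or the origin of a listed thing).
The state is a dict: "time": time; "joints": joint angles; "joint_velocities": joint speeds; "joint_torque": joint torques, N m; "eef_pos": TCP position; "ee_rot": TCP orientation; "force": force on the tool from outside, world axes, zero at the start; "moment": the same for the moment, N m; "grip_width": opening from 0.0 (shut) to 1.0 (fully open); "finger_force": force on a finger pad.
Only numpy, scipy, OpenCV 4.12 (cv2) and the standard library are available. Lean on these libraries where they do the work, as an engineer would, in place of code of your own. Each camera call takes 0.05 s, during which the arm holds its last target. There are 200 camera calls.

### The job

On the inspection bench, slide the gauge's jaw shut on the cast block until the block is pinched squarely between the jaw and the sprung anvil and has pushed the anvil back about half of its 12 mm travel, and leave the jaw there. Then, with the fingers, press the spring-loaded enabling key on its box down to its middle position, where the top of its cap is level with the tops of the two posts beside it, never down to its stop, and finish while still holding it there. Leave the bottle, the marker and the loose metal insert where they are.

Things in the scene. Friction and masses are not known exactly. Their poses are not given: they have to be found in the camera images.
- gauge: bench gauge fixed to the table: a grey bed 84 mm (its x) by 240 mm (its y) by 20 mm high with a steel top. Origin at the centre of its underside, z up. The friction jaw (with an upright black grip) is on the -y half, the sprung anvil on the +y half in front of a fixed grey tower 48 mm high (above the table) centred at y = +95 mm. The jaw closes towards +y of this frame. Nothing on it but the jaw's grip is higher than 49 mm above the table.
- jaw_travel (a joint): travel of the jaw in m, 0 = fully open (its face at gauge y = -45 mm, 75 mm from the anvil's face at rest), grows as it closes towards gauge +y, stop at 0.060. It slides with about 9 N of friction and stays where it is left (the anvil's spring cannot push it back). With the block pinched flush the anvil has moved by (jaw_travel - 0.045).
- jaw_grip (a point): centre of the jaw's upright black grip: 14 mm along gauge y, 26 mm along gauge x, 44 mm tall, its centre 70.5 mm and its top 92.5 mm above the table, 22 mm behind the jaw's face; it stands on the jaw's carriage, whose flat top is 48.5 mm above the table. Moves with the jaw.
- jaw: the sliding jaw: carriage, black grip and a steel face plate 60 mm (gauge x) by 28 mm high. Origin at the middle of the lower edge of the face that looks to gauge +y, 20.5 mm above the table.
- anvil_travel (a joint): how far the sprung anvil has been pushed back towards gauge +y, in m: 0 at rest, 0.012 at its stop; about 3 N at 0 rising to 6 N at the stop. Half way is 0.006.
- anvil: the sprung anvil: a steel face plate 50 mm (gauge x) by 26 mm high on a stem. Origin at the middle of the lower edge of the face that looks to gauge -y (towards the jaw), at gauge y = +30 mm at rest, 20.5 mm above the table.
- part: cast aluminium block with a milled step, loose on the gauge's bed between jaw and anvil, about 0.12 kg: 40 mm (its x) by 30 mm (its y, the gauged width) by 25 mm high, 15 mm high at the low end of the step (+x). Origin at the centre of its underside. It starts slightly skewed and must end square (its y along gauge y); the jaw pushes it square against the anvil.
- key_box: grey box of the enabling key, fixed to the table: 80 mm (its x) by 110 mm (its y) by 45 mm high, origin at the centre of its underside. Two fixed posts, 20 mm (x) by 12 mm (y), stand on it with their centres 43 mm either side of the key along its y; their flat tops are 63 mm above the table.
- key_travel (a joint): how far the key is pressed down, in m: 0 released, 0.009 middle position (cap level with the posts), 0.018 down at its stop. It springs back: about 3 N at the top, 6 N at the middle, 9 N at the stop.
- key: the spring key: a round black cap on a stem, the cap 36 mm across and 14 mm thick, upright at the middle of the box, pressed straight down. Origin on its axis, 24 mm below its top.
- key_top (a point): centre of the top of the key's cap: 72 mm above the table when released, 63 mm in the middle position. Moves with the cap.
- bottle: closed clear plastic bottle, 64 mm across, 190 mm tall, standing on the far side of the bench; leave it. Origin at the centre of its underside.
- marker: marker pen lying on the near side of the bench, 130 mm long along its x, 13 mm thick; leave it. Origin under its middle.
- insert: flat cast metal insert lying on the far side of the bench, 100 by 120 by 23 mm high; leave it. Origin at the centre of its underside.
Things that resemble listed ones, but are neither listed nor needed, are in the scene too. What is shaped like the key_box but blue or pink is not meant.

How it is judged:
By the outcome, as a careful person would: the job done as asked, in the order asked, and still so for the second after the job is handed in, while the arm keeps its last pose, push and grip.
It also fails if it takes over 56 s, if anything falls off the work surface, if the arm or the gripper's body presses on something with over 40 N, if the wrist force passes 120 N, or if a joint passes its speed limit or range.

## Working session

There is one attempt and no reset: what is moved stays moved. The work goes in short steps, Python scripts to look and compute and a shell command to move; the robot and the scene stay as the last step left them, time stands still between calls to the robot, and variables do not carry over. Pictures are saved under pics/ and viewed, at most 10 in all, crops included, and the job is handed in when it is done.

```bash
mkdir -p pics
python3 - <<'E'
from station import manip
import cv2,numpy as np
s=manip.read_state();print({k:np.round(v,3).tolist() for k,v in s.items()})
for c in("top","side"):
    p=manip.read_camera(c);cv2.imwrite(f"pics/{c}0.png",p["image"])
    for l in("gauge","jaw","jaw_grip","anvil","part","key_box","key_top","insert","bottle","marker"):
        print(c,l,[(round(d["score"],2),np.round(d["location"],3).tolist()) for d in manip.pinpoint(p,l)[:4]])
E
```

```text
{'time': 0.0, 'joints': [-1.211, 0.469, -0.049, 1.534, 0.024, 1.141, -0.082], 'joint_velocities': [-0.0, 0.001, 0.001, -0.001, -0.001, 0.0, -0.001], 'joint_torque': [0.0, -50.798, -0.081, -23.616, -0.061, 0.038, 0.0], 'eef_pos': [0.256, 0.624, 0.19], 'ee_rot': [-3.14, 0.0, 2.753], 'force': [-0.535, -0.577, 0.195], 'moment': [-0.097, 0.006, 0.052], 'finger_force': 0.0, 'grip_width': 1.003}
top gauge [(0.58, [0.538, 0.164, 0.002]), (0.18, [0.542, 0.126, 0.018])]
top jaw [(0.98, [0.543, 0.122, 0.02])]
top jaw_grip [(0.85, [0.547, 0.102, 0.07])]
top anvil [(0.75, [0.53, 0.2, 0.02])]
top part [(0.73, [0.529, 0.167, 0.018])]
top key_box [(0.96, [0.54, -0.131, -0.0]), (0.94, [0.61, -0.387, 0.003]), (0.93, [0.315, -0.188, -0.0]), (0.62, [0.538, 0.164, -0.003])]
top key_top [(0.69, [0.311, -0.187, 0.072]), (0.6, [0.616, -0.382, 0.074]), (0.5, [0.534, -0.131, 0.073]), (0.48, [0.462, -0.295, 0.07])]
top insert [(0.9, [0.719, -0.171, 0.002])]
top bottle [(0.77, [0.759, 0.04, -0.002]), (0.62, [0.542, 0.104, 0.071])]
top marker [(0.75, [0.407, -0.002, 0.0])]
side gauge [(0.9, [0.536, 0.166, 0.001]), (0.71, [0.723, -0.172, -0.001]), (0.57, [0.527, 0.203, 0.02])]
side jaw [(0.58, [0.549, 0.124, 0.018])]
side jaw_grip [(0.61, [0.546, 0.101, 0.068])]
side anvil [(0.81, [0.529, 0.201, 0.022])]
side part [(0.94, [0.529, 0.165, 0.018]), (0.5, [0.758, 0.035, 0.001])]
side key_box [(0.84, [0.611, -0.381, 0.002]), (0.81, [0.532, -0.132, -0.001]), (0.59, [0.461, -0.299, -0.002]), (0.59, [0.316, -0.186, 0.0])]
side key_top [(0.69, [0.314, -0.186, 0.074]), (0.64, [0.613, -0.38, 0.067]), (0.54, [0.464, -0.296, 0.072])]
side insert [(0.77, [0.72, -0.173, -0.002])]
side bottle [(0.85, [0.759, 0.037, -0.001]), (0.22, [0.407, -0.007, 0.003])]
side marker [(0.52, [0.407, -0.008, 0.006])]
```

View pics/top0.png

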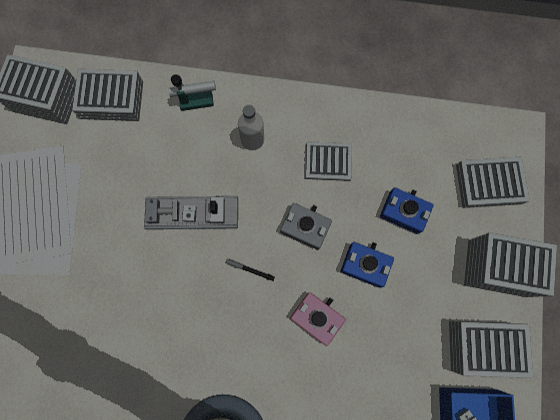

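View pics/side0.png

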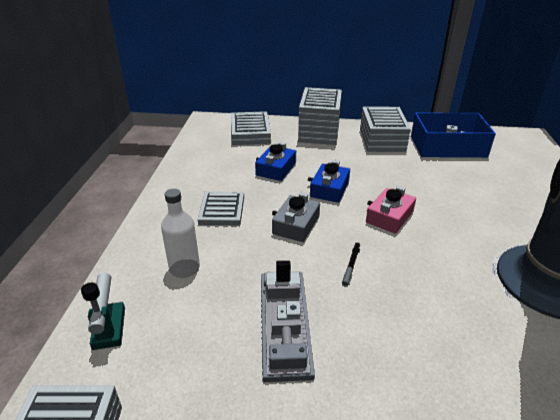

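The top view shows the gauge at about (191,212), with the jaw's grip at (214,207). The grey key box is at (306,225), and the blue and pink boxes beside it are look-alikes. The side view agrees. Next I'll get the yaw of both.

```bash
cat > fit.py <<'E'
from station import manip
import cv2,numpy as np
from scipy.optimize import minimize
def proj(p,X): 
    return cv2.projectPoints(np.asarray(X,float),cv2.Rodrigues(p["R"])[0],np.asarray(p["t"],float),np.asarray(p["camera_matrix"],float),None)[0][:,0]
def box(cx,cy,sx,sy,z0,z1): return np.array([[cx+a*sx/2,cy+b*sy/2,z] for a in(-1,1) for b in(-1,1) for z in(z0,z1)])
def pose(B,q):
    c,s=np.cos(q[2]),np.sin(q[2]);return B@np.array([[c,-s,0],[s,c,0],[0,0,1]]).T+[q[0],q[1],0]
def fit(obs,boxes,q0):
    def cost(q):
        e=0
        for p,m in obs:
            r=np.zeros((1680,2240),np.uint8)
            for B in boxes: cv2.fillConvexPoly(r,cv2.convexHull((proj(p,pose(B,q))*4+1.5).round().astype(np.int32)),255)
            r=cv2.resize(r,(560,420),interpolation=cv2.INTER_AREA)/255.
            e+=np.abs(r-m).sum()/m.sum()
        return e
    best=min((minimize(cost,[q0[0],q0[1],y],method="Nelder-Mead",options=dict(initial_simplex=[[q0[0],q0[1],y],[q0[0]+.01,q0[1],y],[q0[0],q0[1]+.01,y],[q0[0],q0[1],y+.15]])) for y in q0[2]),key=lambda r:r.fun)
    return best.x,best.fun
def mask(p,l,xy):
    c=proj(p,[[*xy,.02]])[0];
    ds=manip.silhouettes(p,l)
    ds=[d for d in ds if d["score"]>.3 and np.linalg.norm(np.argwhere(d["mask"]).mean(0)[::-1]-c)<20]
    return ds[0]["mask"].astype(float) if ds else None
E
python3 - <<'E'
from fit import *
ps=[manip.read_camera(c) for c in("top","side")]
G=[box(0,0,.084,.24,0,.02),box(0,.095,.06,.03,0,.048),box(0,-.067,.05,.04,.02,.0485),box(0,-.067,.026,.014,.0485,.0925)]
K=[box(0,0,.08,.11,0,.045)]+[box(0,s*.043,.02,.012,.045,.063) for s in(-1,1)]+[box(0,0,.032,.032,.045,.072)]
for l,B,q in(("gauge",G,(.537,.166,[0,.17])),("key_box",K,(.537,-.131,[-.6,0,.6,1.2,-1.2]))):
    obs=[(p,m) for p in ps if (m:=mask(p,l,q[:2])) is not None]
    print(l,len(obs),[m.sum() for _,m in obs]);x,f=fit(obs,B,q);print(np.round(x,4),round(f,3))
    for p,m in obs:
        for b in B:
            h=cv2.convexHull(proj(p,pose(b,x)).round().astype(np.int32));cv2.polylines(p["image"],[h],True,(0,255,0),1)
a=cv2.resize(ps[0]["image"][170:260,130:350],None,fx=3.5,fy=3.5)
b=cv2.resize(ps[1]["image"][180:390,220:360],None,fx=1.8,fy=1.8,)
o=np.zeros((600,790,3),np.uint8);o[:a.shape[0],:a.shape[1]]=a[:600,:790]
cv2.imwrite("pics/fit.png",np.vstack([a,cv2.copyMakeBorder(cv2.resize(b,None,fx=.7,fy=.7),0,0,0,a.shape[1]-int(round(b.shape[1]*.7)),0)]))
E
```

```text
gauge 1 [np.float64(4901.0)]
[0.5375 0.1647 0.1496] 0.113
key_box 2 [np.float64(1449.0), np.float64(1760.0)]
[ 0.5388 -0.1312 -0.2898] 0.154
```

View pics/fit.png

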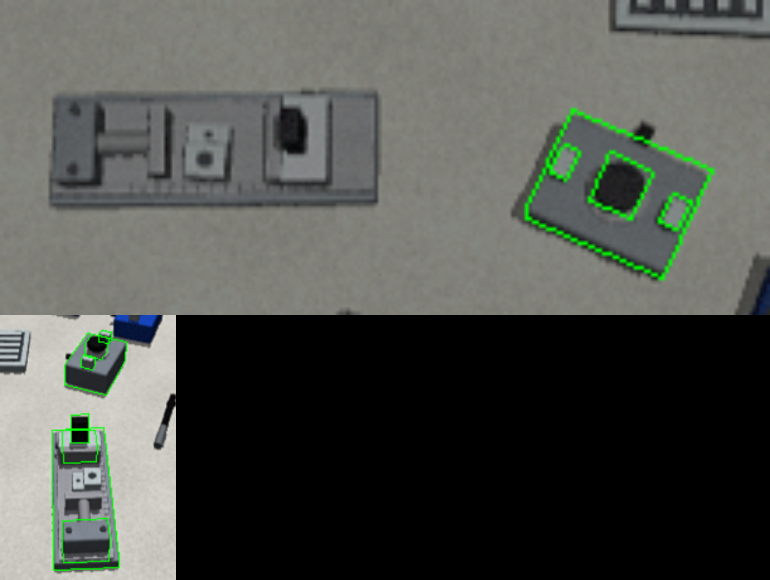

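The fit overlays match the edges. The gauge yaw is about 0.15 rad, with the grip near (0.547, 0.100). The grey key box is at (0.538, -0.131). I'll go above the grip with the closing line along gauge y.

```bash
python3 -m creep '[[0.49,-0.87,0,0,0,0.345,1],[0.49,-0.87,0,0,0,0.345,1],[0.49,-0.87,0,0,0,0.345,1],[0.49,-0.87,0,0,0,0.345,1],[0.49,-0.87,0,0,0,0.345,1],[0.49,-0.87,0,0,0,0.345,1],[0.49,-0.87,0,0,0,0.345,1],[0.49,-0.87,0,0,0,0.345,1]]'
python3 -m creep '[[0.48,-0.88,0,0,0,0,1],[0.48,-0.88,0,0,0,0,1],[0.48,-0.88,0,0,0,0,1],[0.48,-0.88,0,0,0,0,1],[0.48,-0.88,0,0,0,0,1],[0.48,-0.88,0,0,0,0,1],[0.48,-0.88,0,0,0,0,1],[0.48,-0.88,0,0,0,0,1],[0.48,-0.88,0,0,0,0,1],[0.48,-0.88,0,0,0,0,1]]'
```

```text
time: 2.07
eef_pos: [0.4077, 0.3557, 0.191]
ee_rot: [-3.137, 0.002, -2.999]
force: [0.2, -1.5, -0.2]
grip_width: 0.998
finger_force: 0.0
time: 2.9
eef_pos: [0.5468, 0.0998, 0.1907]
ee_rot: [3.141, -0.0, -2.99]
force: [0.0, 0.9, -0.6]
grip_width: 0.999
finger_force: 0.0
```

```bash
python3 -m creep '[[0,0,-0.13,0,0,0,1],[0,0,-0.26,0,0,0,1],[0,0,-0.36,0,0,0,1],[0,0,-0.42,0,0,0,1],[0,0,-0.44,0,0,0,1],[0,0,-0.44,0,0,0,1],[0,0,-0.44,0,0,0,1]]'
python3 - <<'E'
from fit import *
p=manip.read_camera("top");q=manip.read_camera("side")
a=cv2.resize(p["image"][150:270,120:320],(800,480));cv2.imwrite("pics/pre_t.png",a)
a=cv2.resize(q["image"][200:400,200:360],(480,600));cv2.imwrite("pics/pre.png",a)
E
```

```text
time: 3.48
eef_pos: [0.5472, 0.1012, 0.0596]
ee_rot: [3.141, 0.001, -2.986]
force: [0.3, 0.4, 0.2]
grip_width: 0.999
finger_force: 0.0
```

View pics/pre.png

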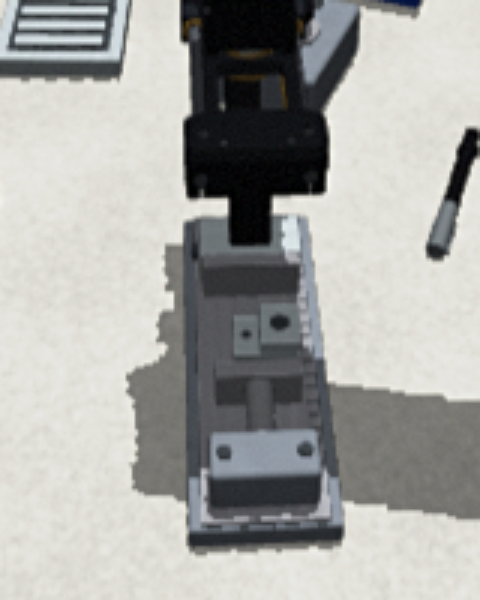

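The front finger (crop 250,215) is in front of the grip over the carriage, centred on it sideways. Now I'll close the fingers.

```bash
python3 -m creep '[[0,0,0,0,0,0,-1],[0,0,0,0,0,0,-1],[0,0,0,0,0,0,-1],[0,0,0,0,0,0,-1],[0,0,0,0,0,0,-1],[0,0,0,0,0,0,-1],[0,0,0,0,0,0,-1],[0,0,0,0,0,0,-1],[0,0,0,0,0,0,-1],[0,0,0,0,0,0,-1]]' 25
python3 - <<'E'
from fit import *
p=manip.read_camera("top");q=manip.read_camera("side")
for r in(p,q):
  for l in("jaw","jaw_grip","part","anvil"): print(l,[(round(d["score"],2),np.round(d["location"],3).tolist()) for d in manip.pinpoint(r,l)[:2]])
s=manip.read_state();print(s["eef_pos"],s["force"])
E
```

```text
time: 4.42
eef_pos: [0.5468, 0.0996, 0.0587]
ee_rot: [3.142, -0.0, -2.988]
force: [0.9, 0.1, 0.4]
grip_width: 0.325
finger_force: 0.0
jaw [(0.64, [0.544, 0.124, 0.014]), (0.4, [0.722, -0.168, 0.0])]
jaw_grip [(0.58, [0.544, 0.101, 0.071])]
part []
anvil [(0.38, [0.545, 0.125, 0.016]), (0.3, [0.542, -0.129, 0.048])]
jaw [(0.62, [0.544, 0.125, 0.02])]
jaw_grip [(0.73, [0.546, 0.1, 0.072])]
part [(0.7, [0.722, -0.173, -0.004]), (0.18, [0.754, 0.036, 0.001])]
anvil [(0.58, [0.533, 0.203, 0.02])]
[0.54637712 0.10264571 0.05872561] [-0.46626352  5.39409372 -0.78728141]
```

```bash
python3 -m creep '[[0,0,0,0,0,0,-1],[0,0,0,0,0,0,-1],[0,0,0,0,0,0,-1],[0,0,0,0,0,0,-1],[0,0,0,0,0,0,-1],[0,0,0,0,0,0,-1]]' 25
```

```text
time: 5.42
eef_pos: [0.5464, 0.1026, 0.0587]
ee_rot: [3.138, 0.0, -2.987]
force: [-0.2, 4.8, -0.5]
grip_width: 0.149
finger_force: 25.0
```

```bash
python3 -m creep '[[-0.002,0.013,0,0,0,0,-1],[-0.004,0.026,0,0,0,0,-1],[-0.006,0.039,0,0,0,0,-1],[-0.008,0.053,0,0,0,0,-1],[-0.010,0.066,0,0,0,0,-1],[-0.010,0.066,0,0,0,0,-1]]'; python3 -m creep '[[-0.002,0.013,0,0,0,0,-1],[-0.004,0.026,0,0,0,0,-1],[-0.006,0.039,0,0,0,0,-1],[-0.008,0.053,0,0,0,0,-1],[-0.010,0.066,0,0,0,0,-1],[-0.010,0.066,0,0,0,0,-1]]'
```

```text
time: 5.92
eef_pos: [0.5445, 0.1153, 0.0587]
ee_rot: [-3.136, -0.0, -2.991]
force: [1.5, -6.9, 1.1]
grip_width: 0.149
finger_force: 25.0
time: 6.42
eef_pos: [0.5416, 0.1346, 0.0587]
ee_rot: [-3.136, -0.001, -2.991]
force: [1.6, -7.3, 1.1]
grip_width: 0.146
finger_force: 25.0
```

```bash
python3 -m creep '[[-0.001,0.008,0,0,0,0,-1],[-0.002,0.016,0,0,0,0,-1],[-0.003,0.024,0,0,0,0,-1],[-0.003,0.024,0,0,0,0,-1]]';python3 -m creep '[[-0.001,0.004,0,0,0,0,-1],[-0.001,0.008,0,0,0,0,-1],[-0.001,0.008,0,0,0,0,-1]]'
python3 - <<'E'
from fit import *
p=manip.read_camera("side")
cv2.imwrite("pics/mid.png",cv2.resize(p["image"][240:390,230:340],(586,800))[:600])
for r in(p,manip.read_camera("top")):
  for l in("jaw","jaw_grip","part","anvil"): print(l,[(round(d["score"],2),np.round(d["location"],3).tolist()) for d in manip.pinpoint(r,l)[:1]])
E
```

```text
time: 6.75
eef_pos: [0.5406, 0.1409, 0.0587]
ee_rot: [-3.135, -0.001, -2.991]
force: [0.2, -9.6, 2.1]
grip_width: 0.152
finger_force: 25.0
time: 7.0
eef_pos: [0.5403, 0.1429, 0.0587]
ee_rot: [-3.135, -0.001, -2.992]
force: [0.8, -9.0, 1.8]
grip_width: 0.146
finger_force: 25.0
jaw [(0.72, [0.538, 0.162, 0.019])]
jaw_grip [(0.84, [0.538, 0.14, 0.073])]
part [(0.68, [0.525, 0.177, 0.018])]
anvil [(0.73, [0.53, 0.202, 0.021])]
jaw [(0.48, [0.539, 0.165, 0.016])]
jaw_grip [(0.58, [0.538, 0.142, 0.073])]
part [(0.58, [0.528, 0.176, 0.024])]
anvil []
```

View pics/mid.png

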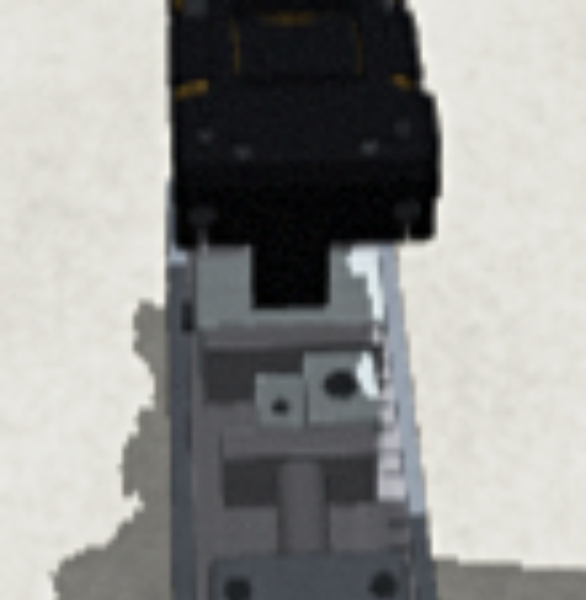

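The block is almost at the anvil, with only a few mm of gap left. I'll take fine steps and watch the force.

```bash
for i in 1; do python3 -m creep '[[-0.0005,0.003,0,0,0,0,-1],[-0.001,0.0066,0,0,0,0,-1],[-0.001,0.0066,0,0,0,0,-1]]';python3 -m creep '[[-0.0005,0.003,0,0,0,0,-1],[-0.001,0.0066,0,0,0,0,-1],[-0.001,0.0066,0,0,0,0,-1]]';python3 -m creep '[[-0.0005,0.003,0,0,0,0,-1],[-0.001,0.0066,0,0,0,0,-1],[-0.001,0.0066,0,0,0,0,-1]]';done
```

```text
time: 7.75
eef_pos: [0.54, 0.1448, 0.0587]
ee_rot: [-3.135, -0.001, -2.992]
force: [1.3, -10.2, 2.3]
grip_width: 0.143
finger_force: 25.0
time: 8.0
eef_pos: [0.5399, 0.1455, 0.0587]
ee_rot: [-3.133, -0.001, -2.993]
force: [1.3, -12.4, 2.2]
grip_width: 0.148
finger_force: 25.0
time: 8.25
eef_pos: [0.5398, 0.1466, 0.0587]
ee_rot: [-3.132, -0.002, -2.993]
force: [0.7, -13.5, 2.8]
grip_width: 0.15
finger_force: 25.0
```

```bash
python3 -m creep '[[-0.0005,0.003,0,0,0,0,-1],[-0.001,0.0066,0,0,0,0,-1],[-0.001,0.0066,0,0,0,0,-1]]';python3 -m creep '[[-0.0005,0.003,0,0,0,0,-1],[-0.001,0.0066,0,0,0,0,-1],[-0.001,0.0066,0,0,0,0,-1]]'
python3 - <<'E'
from fit import *
p=manip.read_camera("side");im=p["image"];im0=cv2.imread("pics/side0.png")
cv2.imwrite("pics/b.png",im)
o=np.hstack([cv2.resize(i[275:385,250:325],(400,587),interpolation=cv2.INTER_CUBIC) for i in(im0,im)])
cv2.imwrite("pics/cmp.png",o)
# row shift expected per mm at anvil
g=np.array([.5375,.1647,0]);u=np.array([-.151,.9885,0])
P=proj(p,[g+u*.03+[0,0,.0465],g+u*.04+[0,0,.0465],g+u*-.0+[0,0,.0455]]);print(P)
E
```

```text
time: 8.5
eef_pos: [0.5395, 0.1482, 0.0587]
ee_rot: [-3.132, -0.002, -2.993]
force: [1.9, -13.8, 2.9]
grip_width: 0.15
finger_force: 25.0
time: 8.75
eef_pos: [0.5392, 0.1499, 0.0587]
ee_rot: [-3.132, -0.002, -2.993]
force: [1.2, -13.8, 3.3]
grip_width: 0.149
finger_force: 25.0
[[285.42029371 318.73775948]
 [285.74998784 323.2769131 ]
 [284.46615554 306.04912199]]
```

View pics/cmp.png

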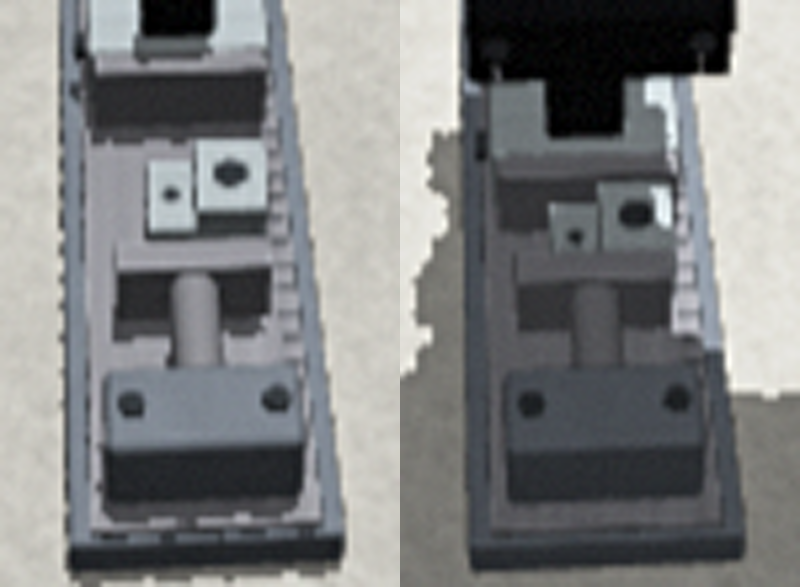

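The anvil plate's rear edge (crop row about 268, now about 278) has moved roughly 3–4 mm, and the block is in contact. I'll measure it to sub-pixel accuracy.

```bash
cat > edge.py <<'E'
import cv2,numpy as np
def edge(im,cols,r=(320,336)):
    v=im[r[0]:r[1],cols[0]:cols[1]].mean((1,2)).astype(float)
    k=np.argmin(np.diff(v)); hi=v[max(k-2,0):k+1].max();lo=v[k+1:k+4].min();h=(hi+lo)/2
    i=next(i for i in range(max(k-2,0),len(v)-1) if v[i]>=h>v[i+1])
    return r[0]+i+(v[i]-h)/(v[i]-v[i+1])
def shift(im):
    im0=cv2.imread("pics/side0.png")
    return [round((edge(im,c)-edge(im0,c))/.454,2) for c in((274,281),(293,299))]
E
python3 -c "
import cv2;from edge import *
print(shift(cv2.imread('pics/b.png')))
for f in('side0','b'):
  im=cv2.imread(f'pics/{f}.png');print([im[318:336,a:b].mean((1,2)).round().astype(int).tolist() for a,b in((274,281),(293,299))])"
```

```text
[np.float64(4.75), np.float64(5.42)]
[[125, 102, 146, 160, 158, 160, 168, 117, 50, 42, 44, 46, 43, 44, 45, 45, 49, 69], [58, 109, 150, 157, 157, 161, 135, 77, 43, 44, 44, 45, 44, 47, 44, 43, 60, 75]]
[[88, 95, 94, 93, 93, 90, 89, 90, 91, 79, 60, 54, 54, 54, 53, 52, 53, 53], [108, 115, 114, 104, 90, 88, 88, 91, 93, 73, 52, 53, 54, 52, 52, 53, 53, 53]]
```

```bash
python3 -m creep '[[-0.0003,0.002,0,0,0,0,-1],[-0.0007,0.0045,0,0,0,0,-1],[-0.0007,0.0045,0,0,0,0,-1],[-0.0007,0.0045,0,0,0,0,-1]]'
python3 - <<'E'
from fit import *; from edge import *
p=manip.read_camera("side");print(shift(p["image"]),manip.read_state()["eef_pos"]);cv2.imwrite("pics/c.png",p["image"])
E
```

```text
time: 9.13
eef_pos: [0.5391, 0.151, 0.0587]
ee_rot: [-3.131, -0.002, -2.994]
force: [1.8, -14.2, 2.6]
grip_width: 0.151
finger_force: 25.0
[np.float64(6.1), np.float64(5.17)] [0.53907498 0.15098749 0.05870606]
```

The anvil is at about 6 mm. I'll unload the arm, then open the fingers.

```bash
python3 -m creep '[[0.001,-0.006,0,0,0,0,-1],[0.002,-0.012,0,0,0,0,-1],[0.002,-0.012,0,0,0,0,-1]]'; python3 -m creep '[[0,0,0,0,0,0,0],[0,0,0,0,0,0,0],[0,0,0,0,0,0,0],[0,0,0,0,0,0,0],[0,0,0,0,0,0,0],[0,0,0,0,0,0,0]]'
python3 - <<'E'
from fit import *; from edge import *
p=manip.read_camera("side");print(shift(p["image"]),manip.read_state()["eef_pos"])
E
```

```text
time: 9.43
eef_pos: [0.5391, 0.1509, 0.0587]
ee_rot: [-3.136, -0.001, -2.992]
force: [0.8, -8.6, 2.3]
grip_width: 0.145
finger_force: 25.0
time: 9.93
eef_pos: [0.5385, 0.1573, 0.0588]
ee_rot: [3.141, 0.0, -2.988]
force: [-0.2, -0.5, 0.1]
grip_width: 0.472
finger_force: 0.0
[np.float64(6.04), np.float64(-7.47)] [0.53848459 0.15709855 0.05880311]
```

```bash
python3 -m creep '[[0,0,0.03,0,0,0,0],[0,0,0.08,0,0,0,0],[0,0,0.2,0,0,0,0],[0,0,0.33,0,0,0,-1],[0,0,0.44,0,0,0,-1],[0,0,0.44,0,0,0,-1]]'
python3 -m creep '[[0,-0.4,0,0,0,0,-1],[0,-0.4,0,0,0,0,-1],[0,-0.4,0,0,0,0,-1],[0,-0.4,0,0,0,0,-1],[0,-0.4,0,0,0,0,-1],[0,-0.4,0,0,0,0,-1]]'
python3 - <<'E'
from fit import *; from edge import *
p=manip.read_camera("side");im=p["image"];print(shift(im));q=manip.read_camera("top")
cv2.imwrite("pics/d.png",im);im0=cv2.imread("pics/side0.png")
print([im[318:336,a:b].mean((1,2)).round().astype(int).tolist() for a,b in((274,281),(293,299))])
o=np.hstack([cv2.resize(im[275:385,250:325],(400,587),interpolation=cv2.INTER_CUBIC),cv2.resize(q["image"][185:240,140:177+0],(395,587)) ])
o=np.hstack([cv2.resize(im[275:385,250:325],(380,557),interpolation=cv2.INTER_CUBIC),cv2.copyMakeBorder(cv2.resize(q["image"][185:240,140:245],(420,220),interpolation=cv2.INTER_CUBIC),0,337,0,0,0)])
cv2.imwrite("pics/after.png",o)
for r in(p,q):
  for l in("jaw","part","anvil","key_top"): print(l,[(round(d["score"],2),np.round(d["location"],3).tolist()) for d in manip.pinpoint(r,l)[:4]])
E
```

```text
time: 10.48
eef_pos: [0.5431, 0.1581, 0.199]
ee_rot: [3.138, 0.014, -2.989]
force: [0.0, 0.1, 0.6]
grip_width: 0.355
finger_force: 0.0
time: 10.98
eef_pos: [0.5386, 0.0372, 0.1911]
ee_rot: [3.141, 0.001, -2.988]
force: [-0.4, 1.0, -0.1]
grip_width: 0.012
finger_force: 0.0
[np.float64(6.08), np.float64(5.05)]
[[78, 87, 90, 90, 86, 83, 84, 84, 87, 92, 69, 49, 50, 51, 50, 50, 50, 50], [96, 111, 110, 97, 84, 83, 84, 85, 86, 65, 50, 51, 52, 51, 50, 50, 50, 50]]
jaw [(0.93, [0.54, 0.17, 0.019])]
part [(0.78, [0.526, 0.184, 0.019]), (0.56, [0.757, 0.037, -0.001])]
anvil [(0.72, [0.527, 0.207, 0.018])]
key_top [(0.74, [0.535, -0.135, 0.073]), (0.59, [0.313, -0.186, 0.075]), (0.56, [0.719, -0.172, -0.001]), (0.45, [0.462, -0.295, 0.069])]
jaw [(0.3, [0.536, -0.131, 0.072])]
part []
anvil [(0.51, [0.53, 0.204, 0.02])]
key_top [(0.72, [0.538, -0.13, 0.07]), (0.67, [0.461, -0.294, 0.071]), (0.66, [0.613, -0.377, 0.073]), (0.53, [0.309, -0.186, 0.072])]
```

View pics/after.png

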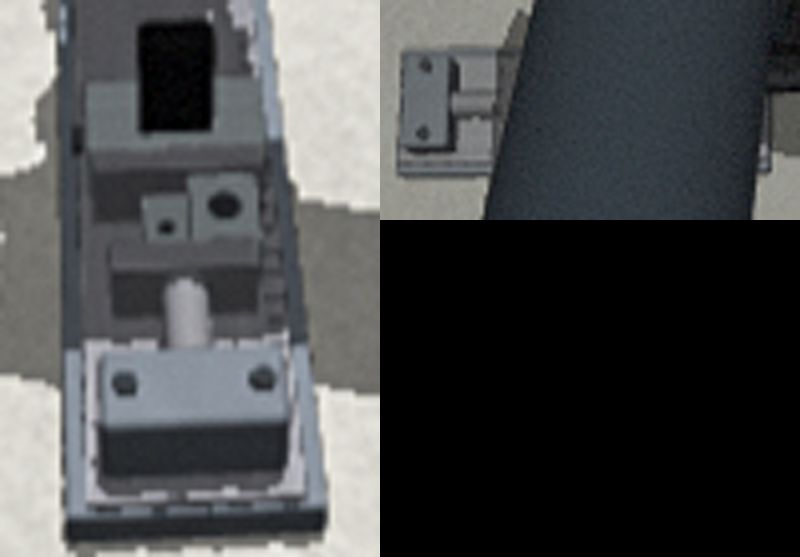

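The jaw stayed put, and the block is pinched square with the anvil at about 5.6–6 mm. Now to the grey key with the fingers shut.

```bash
python3 -m creep '[[-0.006,-0.56,0,0,0,0,-1],[-0.006,-0.56,0,0,0,0,-1],[-0.006,-0.56,0,0,0,0,-1],[-0.006,-0.56,0,0,0,0,-1],[-0.006,-0.56,-0.1,0,0,0,-1],[-0.006,-0.56,-0.2,0,0,0,-1],[-0.006,-0.56,-0.3,0,0,0,-1],[-0.006,-0.56,-0.36,0,0,0,-1],[-0.006,-0.56,-0.36,0,0,0,-1],[-0.006,-0.56,-0.36,0,0,0,-1]]' 25
python3 - <<'E'
from fit import *
p=manip.read_camera("side");im=p["image"];cv2.imwrite("pics/k0.png",im);print(manip.read_state()["eef_pos"],manip.read_state()["force"])
cv2.imwrite("pics/k0c.png",cv2.resize(im[170:245,255:335],(640,600),interpolation=cv2.INTER_CUBIC))
E
```

```text
time: 12.32
eef_pos: [0.5363, -0.1314, 0.0823]
ee_rot: [3.141, -0.002, -2.988]
force: [-0.0, -0.6, 0.0]
grip_width: 0.007
finger_force: 0.0
[ 0.53748    -0.13165334  0.08355063] [-0.56428786  0.11831757  0.43026762]
```

View pics/k0c.png

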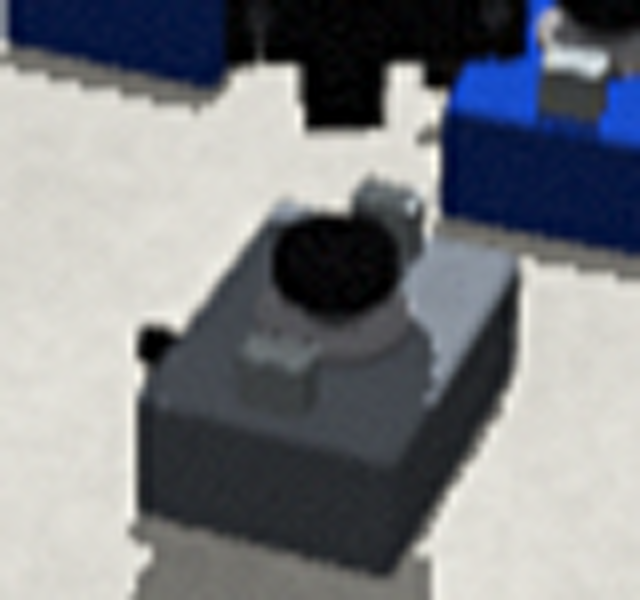

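The fingertip's bottom edge is at crop (343,128) and the cap centre at (337,265), which looks further apart than it should. I'll check the projection.

Run:
```python
from fit import *
p=manip.read_camera("side");s=manip.read_state();e=np.array(s["eef_pos"])
X=np.array([e,[.537,-.131,.072],[.537,-.115,.072],[.537,-.149,.072]])
print(e);print(np.round((proj(p,X)-[255,170])*8))
for c in(p,manip.read_camera("top")): print([(round(d["score"],2),np.round(d["location"],3).tolist()) for d in manip.pinpoint(c,"key_top")+manip.pinpoint(c,"key") if abs(d["location"][0]-.537)<.02])
```

```text
[ 0.53805249 -0.13175142  0.08420281]
[[337. 205.]
 [339. 243.]
 [335. 275.]
 [344. 208.]]
[(0.63, [0.534, -0.137, 0.072]), (0.22, [0.527, 0.208, 0.02])]
[]
```

Run:
```python
from fit import *
p=manip.read_camera("side");im=p["image"]
d=np.abs(im.astype(int)-cv2.imread("pics/side0.png")).max(2)
for r in range(176,206): print(r,im[r,290:306:2].mean(1).round().astype(int).tolist() if 0 else im[r,290:306:2].mean(1).astype(int).tolist(),d[r,290:306:2].tolist())
# earlier: grip held at mid
for e,f in(([.5403,.1429,.0587],"mid"),([.5391,.151,.0587],"c")):
    u=np.array([-.151,.9885,0]);print(f,proj(p,[np.array(e)+u*k for k in(0,.022)]))
c=cv2.imread("pics/c.png");print([(r,int(c[r,284:288].mean())) for r in range(290,312)])
```

```text
176 [22, 4, 0, 6, 0, 7, 6, 37] [179, 195, 204, 202, 202, 199, 197, 165]
177 [138, 42, 0, 5, 8, 3, 55, 191] [64, 160, 202, 202, 193, 203, 148, 10]
178 [210, 70, 1, 5, 3, 0, 74, 230] [12, 130, 198, 197, 202, 204, 131, 31]
179 [222, 72, 0, 7, 8, 1, 72, 224] [24, 128, 202, 196, 197, 201, 130, 25]
180 [220, 59, 0, 5, 11, 3, 69, 222] [25, 140, 200, 197, 191, 200, 136, 23]
181 [220, 54, 1, 5, 7, 1, 69, 222] [22, 146, 199, 194, 195, 206, 136, 21]
182 [219, 91, 0, 4, 3, 2, 77, 221] [21, 110, 203, 200, 201, 204, 127, 23]
183 [221, 111, 0, 3, 1, 0, 85, 220] [22, 93, 203, 201, 206, 206, 116, 22]
184 [220, 105, 4, 10, 8, 2, 80, 220] [21, 96, 197, 191, 196, 201, 125, 23]
185 [222, 112, 84, 87, 89, 87, 109, 215] [22, 86, 119, 114, 114, 118, 93, 19]
186 [219, 185, 193, 194, 196, 195, 191, 217] [18, 15, 8, 10, 7, 9, 11, 18]
187 [218, 218, 220, 222, 222, 220, 221, 218] [17, 18, 22, 22, 20, 20, 20, 19]
188 [219, 217, 218, 217, 217, 218, 216, 214] [16, 19, 17, 20, 18, 19, 18, 17]
189 [215, 213, 216, 215, 215, 216, 213, 214] [17, 16, 15, 16, 20, 16, 18, 16]
190 [214, 215, 214, 216, 214, 216, 216, 213] [1
[... 685 characters left out ...]
, 10, 8, 9, 2, 7, 30] [11, 10, 7, 8, 7, 14, 7, 1]
201 [2, 11, 9, 9, 12, 5, 6, 25] [7, 8, 9, 11, 8, 11, 11, 5]
202 [5, 4, 7, 9, 12, 11, 9, 23] [6, 13, 13, 7, 5, 7, 9, 2]
203 [0, 6, 3, 8, 6, 13, 7, 38] [0, 15, 12, 7, 10, 3, 7, 4]
204 [0, 9, 7, 7, 10, 13, 1, 45] [0, 2, 9, 9, 11, 5, 5, 6]
205 [3, 5, 1, 9, 8, 7, 0, 49] [1, 2, 11, 8, 5, 3, 0, 7]
mid [[284.14845996 291.8275718 ]
 [284.82298702 300.9064444 ]]
c [[284.37549506 295.16126939]
 [285.06068392 304.38984181]]
[(290, 6), (291, 3), (292, 6), (293, 5), (294, 5), (295, 4), (296, 6), (297, 6), (298, 2), (299, 0), (300, 16), (301, 93), (302, 121), (303, 108), (304, 92), (305, 86), (306, 86), (307, 91), (308, 67), (309, 54), (310, 65), (311, 66)]
```

```bash
python3 -m creep '[[0,0,-0.015,0,0,0,-1],[0,0,-0.03,0,0,0,-1],[0,0,-0.03,0,0,0,-1],[0,0,-0.03,0,0,0,-1]]'
python3 - <<'E'
from fit import *
p=manip.read_camera("side");im=p["image"];s=manip.read_state();print(s["eef_pos"],s["force"],s["joints"],s["grip_width"])
print([(r,int(im[r,294:300].mean())) for r in range(182,200)],proj(p,[s["eef_pos"]]))
q=manip.read_camera("top");a=cv2.resize(im[140:245,230:350],(560,490),interpolation=cv2.INTER_CUBIC)
print(proj(q,[s["eef_pos"],[.537,-.131,.072]]))
b=cv2.resize(q["image"][170:270,260:360][:, :48+0],(230,490)) if 0 else cv2.resize(q["image"][170:270,260:360],(240,240))
cv2.imwrite("pics/k1.png",np.hstack([a,cv2.copyMakeBorder(b,0,250,0,0,0)]))
E
```

```text
time: 13.05
eef_pos: [0.5363, -0.1314, 0.0732]
ee_rot: [3.141, -0.001, -2.989]
force: [-0.5, 0.3, 0.9]
grip_width: 0.005
finger_force: 0.0
[ 0.53651774 -0.13144004  0.07344783] [0.08726275 0.5660696  0.97574748] [ 8.59154083e-04  4.07621589e-01  2.07463350e-01  1.95263571e+00
 -1.14852575e-01  7.93205004e-01  1.99649763e+00] 0.005658525097455679
[(182, 3), (183, 3), (184, 5), (185, 3), (186, 4), (187, 1), (188, 1), (189, 56), (190, 186), (191, 221), (192, 218), (193, 210), (194, 197), (195, 188), (196, 121), (197, 24), (198, 1), (199, 6)] [[297.613308   199.71987192]]
[[307.27152214 222.56235849]
 [307.07571851 222.45507279]]
```

View pics/k1.png

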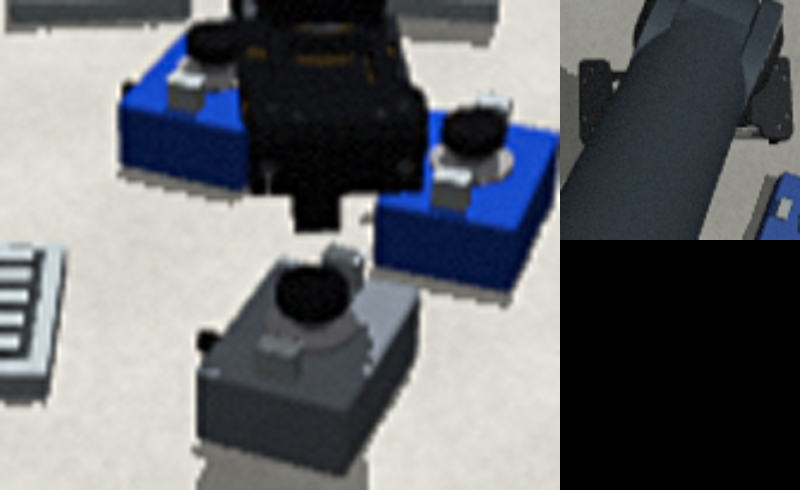

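The side view shows a clear gap between fingertip (crop 318,230) and cap (315,268). In the top view the arm covers the key, and the gripper's body spans crop x 580–790. I'll check the gripper body's position in both views.

Run:
```python
from fit import *
p=manip.read_camera("side");q=manip.read_camera("top");e=np.array(manip.read_state()["eef_pos"]);u=np.array([-.152,.988,0]);v=np.array([.988,.152,0]);z=np.array([0,0,1.])
N=[(a,b,h) for a in(-.095,.095) for b in(-.0375,.0375) for h in(.07,)]
X=[e+u*a+v*b+z*h for a,b,h in N]
print("side crop",np.round((proj(p,X)-[230,140])*4.667).tolist());print("top crop",np.round((proj(q,X)-[260,170])*2.4+[560,0]).tolist())
for dy in(0,.015): print("finger",[np.round(proj(p,[e+u*dy+v*b])[0],1) for b in(-.0095,.0095)])
print("cam centre",-p["R"].T@p["t"],-q["R"].T@q["t"])
```

```text
side crop [[378.0, 55.0], [229.0, 58.0], [423.0, 266.0], [250.0, 270.0]]
top crop [[780.0, 149.0], [776.0, 73.0], [580.0, 153.0], [579.0, 76.0]]
finger [array([301.7, 199.4]), array([293.3, 199.7])]
finger [array([302.2, 203.2]), array([293.8, 203.4])]
cam centre [0.48845401 0.71965596 0.65669257] [ 0.32009644 -0.07902683  1.18595789]
```

Run:
```python
from fit import *
p=manip.read_camera("side");u=np.array([-.152,.988,0]);v=np.array([.988,.152,0]);z=np.array([0,0,1.])
for n,e,f in(("pre obs body264 finger281",[.5472,.1012,.0596],.0585),("mid body285 finger297.2",[.5403,.1429,.0587],.0215),("now body180.7 finger189.3",[.5365,-.1314,.0734],.015)):
    e=np.array(e)
    print(n,"body+95",proj(p,[e+u*.095+z*.07])[0].round(1),"body+.0375",proj(p,[e+u*.0375+z*.07])[0].round(1),"finger",proj(p,[e+u*f])[0].round(1),proj(p,[e+u*(f-.01)])[0].round(1))
s=manip.read_state();print(s["eef_pos"],s["force"],s["joint_torque"])
```

```text
pre obs body264 finger281 body+95 [286.  284.6] body+.0375 [284.  260.7] finger [284.4 298.1] [284.1 294. ]
mid body285 finger297.2 body+95 [287.9 304.6] body+.0375 [285.7 278.4] finger [284.8 300.7] [284.5 296.5]
now body180.7 finger189.3 body+95 [302.2 197.7] body+.0375 [299.9 182.4] finger [298.1 203.5] [297.8 201. ]
[ 0.53683565 -0.13151753  0.07385433] [ 0.03278727 -0.16128735 -0.40282573] [ 1.82970862e-04 -4.13014448e+01  2.43974157e+00 -1.83578485e+01
  5.49160677e-02  5.61307243e-02 -3.74132605e-05]
```

The grip hid the true fingertip earlier: both views suggest the tips sit well above the reported TCP. I'll go down in small steps and find contact by force and by the picture.

```bash
cat > look.py <<'E'
from fit import *
def look():
    p=manip.read_camera("side");im=p["image"];s=manip.read_state();print(np.round(s["eef_pos"],4),np.round(s["force"],1));return im
def rows(im,c=(294,300),r=(180,214)): print(r[0],im[r[0]:r[1],c[0]:c[1]].mean((1,2)).astype(int).tolist())
E
python3 -m creep '[[0,0,-0.007,0,0,0,-1],[0,0,-0.013,0,0,0,-1],[0,0,-0.013,0,0,0,-1]]'
python3 -c "from look import *;rows(look())"
python3 -m creep '[[0,0,-0.007,0,0,0,-1],[0,0,-0.013,0,0,0,-1],[0,0,-0.013,0,0,0,-1]]'
python3 -c "from look import *;rows(look())"
```

```text
time: 13.55
eef_pos: [0.5364, -0.1314, 0.0695]
ee_rot: [3.141, -0.001, -2.988]
force: [0.7, -0.4, -0.4]
grip_width: 0.007
finger_force: 0.0
[ 0.5365 -0.1314  0.0696] [ 0.4 -0.9  0.3]
180 [4, 4, 5, 6, 4, 2, 3, 2, 2, 0, 28, 166, 219, 213, 197, 189, 120, 24, 2, 6, 9, 10, 7, 8, 9, 6, 4, 6, 5, 29, 55, 77, 86, 88]
time: 13.85
eef_pos: [0.5364, -0.1314, 0.0655]
ee_rot: [3.141, -0.001, -2.988]
force: [0.6, 0.6, -0.2]
grip_width: 0.002
finger_force: 0.0
[ 0.5365 -0.1315  0.0657] [0.2 0.1 0.3]
180 [4, 5, 4, 3, 2, 4, 3, 3, 3, 2, 0, 8, 85, 182, 202, 190, 122, 23, 3, 4, 9, 7, 7, 10, 7, 6, 4, 4, 3, 30, 55, 76, 86, 88]
```

```bash
python3 -m creep '[[0,0,-0.013,0,0,0,-1],[0,0,-0.027,0,0,0,-1],[0,0,-0.027,0,0,0,-1]]'
python3 -c "from look import *;rows(look())"
python3 -m creep '[[0,0,-0.007,0,0,0,-1],[0,0,-0.013,0,0,0,-1],[0,0,-0.013,0,0,0,-1]]'
python3 -c "from look import *;rows(look())"
```

```text
time: 14.15
eef_pos: [0.536, -0.1313, 0.0569]
ee_rot: [3.141, -0.002, -2.988]
force: [-0.5, 0.9, -0.6]
grip_width: 0.005
finger_force: 0.0
[ 0.5362 -0.1314  0.0572] [-0.1  0.6 -0.1]
180 [4, 3, 5, 5, 6, 4, 4, 5, 3, 3, 3, 3, 2, 3, 3, 25, 25, 14, 8, 9, 6, 9, 9, 7, 7, 8, 4, 2, 5, 31, 54, 76, 87, 89]
time: 14.45
eef_pos: [0.5365, -0.1314, 0.0536]
ee_rot: [3.141, -0.001, -2.988]
force: [-0.7, 0.4, 0.8]
grip_width: 0.007
finger_force: 0.0
[ 0.5366 -0.1315  0.0538] [-0.7 -0.1 -0. ]
180 [5, 5, 4, 4, 5, 5, 4, 4, 5, 4, 5, 3, 3, 3, 4, 3, 4, 6, 8, 7, 9, 8, 7, 9, 8, 9, 4, 3, 6, 29, 54, 77, 86, 90]
```

```bash
python3 -m creep '[[0,0,-0.005,0,0,0,-1],[0,0,-0.01,0,0,0,-1],[0,0,-0.01,0,0,0,-1]]'
python3 -m creep '[[0,0,-0.005,0,0,0,-1],[0,0,-0.01,0,0,0,-1],[0,0,-0.01,0,0,0,-1]]'
python3 -c "from look import *;rows(look(),r=(200,216))"
python3 -m creep '[[0,0,-0.005,0,0,0,-1],[0,0,-0.01,0,0,0,-1],[0,0,-0.01,0,0,0,-1]]'
python3 -c "from look import *;rows(look(),r=(200,216))"
```

```text
time: 14.75
eef_pos: [0.5366, -0.1315, 0.0507]
ee_rot: [3.141, -0.0, -2.988]
force: [0.0, 0.6, -0.3]
grip_width: 0.007
finger_force: 0.0
time: 15.0
eef_pos: [0.5365, -0.1314, 0.0477]
ee_rot: [3.141, -0.001, -2.988]
force: [0.2, 0.1, -0.1]
grip_width: 0.007
finger_force: 0.0
[ 0.5366 -0.1314  0.0478] [-0.7  0.8  0.2]
200 [8, 10, 9, 8, 10, 5, 5, 3, 6, 30, 54, 75, 86, 89, 76, 63]
time: 15.3
eef_pos: [0.5365, -0.1314, 0.0447]
ee_rot: [3.141, -0.001, -2.988]
force: [-0.5, -0.1, 0.9]
grip_width: 0.005
finger_force: 0.0
[ 0.5365 -0.1315  0.0448] [-0.6 -0.4  0.2]
200 [6, 8, 8, 9, 8, 6, 5, 4, 5, 30, 54, 77, 86, 89, 78, 62]
```

```bash
python3 -m creep '[[0,0,-0.0035,0,0,0,-1],[0,0,-0.007,0,0,0,-1],[0,0,-0.007,0,0,0,-1]]'
python3 -c "from look import *;rows(look(),r=(200,216))"
python3 -m creep '[[0,0,-0.0035,0,0,0,-1],[0,0,-0.007,0,0,0,-1],[0,0,-0.007,0,0,0,-1]]'
python3 -c "from look import *;rows(look(),r=(200,216))"
```

```text
time: 15.6
eef_pos: [0.5366, -0.1315, 0.0427]
ee_rot: [3.141, -0.0, -2.988]
force: [0.1, 0.5, 0.1]
grip_width: 0.003
finger_force: 0.0
[ 0.5367 -0.1315  0.0428] [ 0.6  0.2 -0.1]
200 [4, 7, 9, 9, 8, 9, 5, 3, 4, 31, 53, 77, 86, 91, 76, 63]
time: 15.9
eef_pos: [0.5368, -0.1315, 0.0407]
ee_rot: [3.142, -0.0, -2.988]
force: [0.4, -0.2, 0.1]
grip_width: 0.009
finger_force: 0.0
[ 0.5368 -0.1315  0.0408] [-1.   0.2  0.1]
200 [5, 6, 9, 10, 9, 7, 3, 3, 6, 29, 54, 76, 86, 90, 77, 62]
```

```bash
python3 -m creep '[[0,0,-0.0035,0,0,0,-1],[0,0,-0.007,0,0,0,-1],[0,0,-0.007,0,0,0,-1]]'
python3 -c "from look import *;rows(look(),r=(200,216))"
python3 -m creep '[[0,0,-0.0035,0,0,0,-1],[0,0,-0.007,0,0,0,-1],[0,0,-0.007,0,0,0,-1]]'
python3 -c "from look import *;rows(look(),r=(200,216))"
```

```text
time: 16.2
eef_pos: [0.5368, -0.1315, 0.0388]
ee_rot: [3.141, 0.0, -2.988]
force: [-1.2, -0.4, 3.5]
grip_width: 0.006
finger_force: 1.6
[ 0.5368 -0.1315  0.0388] [-1.1  0.   3. ]
200 [4, 3, 6, 7, 8, 9, 6, 5, 3, 10, 48, 78, 86, 90, 77, 62]
time: 16.5
eef_pos: [0.5368, -0.1315, 0.0365]
ee_rot: [3.142, 0.0, -2.988]
force: [-0.7, -0.8, 4.2]
grip_width: 0.004
finger_force: 2.0
[ 0.5368 -0.1315  0.0366] [ 0.6 -0.3  4.3]
200 [3, 5, 4, 6, 9, 11, 5, 5, 5, 2, 20, 68, 87, 90, 77, 62]
```

Contact came at TCP z of about 0.0396: the force stepped to 3 N and the cap edge started moving. The middle position is therefore about 0.0305. I'll press on towards it.

```bash
python3 -m creep '[[0,0,-0.005,0,0,0,-1],[0,0,-0.01,0,0,0,-1],[0,0,-0.015,0,0,0,-1],[0,0,-0.015,0,0,0,-1]]'
python3 - <<'E'
from look import *
im=look();rows(im,r=(200,220));cv2.imwrite("pics/k2.png",im)
p=manip.read_camera("side")
for z in(.072,.0675,.063):  print(z,proj(p,[[.537,-.131,z],[.537,-.113,z],[.537,-.113,z-.014]]).round(2).tolist())
E
```

```text
time: 16.88
eef_pos: [0.5368, -0.1315, 0.032]
ee_rot: [3.142, 0.0, -2.988]
force: [-0.8, 0.1, 6.5]
grip_width: 0.006
finger_force: 2.8
[ 0.5368 -0.1315  0.032 ] [-1.4  0.5  5.9]
200 [4, 6, 3, 5, 4, 8, 10, 10, 8, 5, 2, 5, 47, 83, 79, 63, 68, 72, 73, 72]
0.072 [[297.37, 200.34], [296.78, 204.87], [296.63, 209.95]]
0.0675 [[297.32, 201.97], [296.73, 206.51], [296.58, 211.56]]
0.063 [[297.27, 203.59], [296.68, 208.14], [296.54, 213.17]]
```

```bash
python3 -m creep '[[0,0,-0.0025,0,0,0,-1],[0,0,-0.005,0,0,0,-1],[0,0,-0.005,0,0,0,-1],[0,0,-0.005,0,0,0,-1]]'
python3 - <<'E'
from look import *
im=look();rows(im,r=(200,220));im0=cv2.imread("pics/side0.png")
F=[]
for k in range(12):
    F.append(manip.read_camera("side")["image"].astype(float))
    F[-1]; 
print(np.round(manip.read_state()["eef_pos"],4),np.round(manip.read_state()["force"],1))
o=np.hstack([cv2.resize(i[175:245,262:330],(400,412),interpolation=cv2.INTER_CUBIC) for i in(cv2.imread("pics/k0.png"),np.mean(F,0).astype(np.uint8))])
cv2.imwrite("pics/k3.png",o)
q=manip.read_camera("side")
from edge import shift
print(shift(im),[(l,[(round(d["score"],2),np.round(d["location"],4).tolist()) for d in manip.pinpoint(q,l)[:3]]) for l in("key_top","key","jaw","anvil","part")])
E
```

```text
time: 17.32
eef_pos: [0.5368, -0.1315, 0.0307]
ee_rot: [3.142, 0.0, -2.988]
force: [-1.3, 1.0, 5.5]
grip_width: 0.007
finger_force: 3.0
[ 0.5368 -0.1315  0.0307] [-1.5  1.4  5. ]
200 [2, 4, 3, 5, 3, 6, 6, 9, 8, 5, 5, 2, 22, 74, 78, 64, 67, 72, 72, 73]
[ 0.5368 -0.1315  0.0307] [-1.9  0.3  6.8]
[np.float64(6.17), np.float64(5.58)] [('key_top', [(0.69, [0.3159, -0.1853, 0.0748]), (0.63, [0.5316, -0.1343, 0.0636]), (0.62, [0.4105, -0.007, 0.002])]), ('key', [(0.65, [0.4627, -0.2941, 0.0495]), (0.45, [0.3159, -0.1891, 0.0444]), (0.44, [0.5377, -0.1317, 0.0403])]), ('jaw', [(0.93, [0.5384, 0.1705, 0.0179]), (0.3, [0.5387, 0.1679, 0.0017])]), ('anvil', [(0.6, [0.5303, 0.2053, 0.0215])]), ('part', [(0.56, [0.5288, 0.2074, 0.0196]), (0.51, [0.5264, 0.1837, 0.018])])]
```

View pics/k3.png

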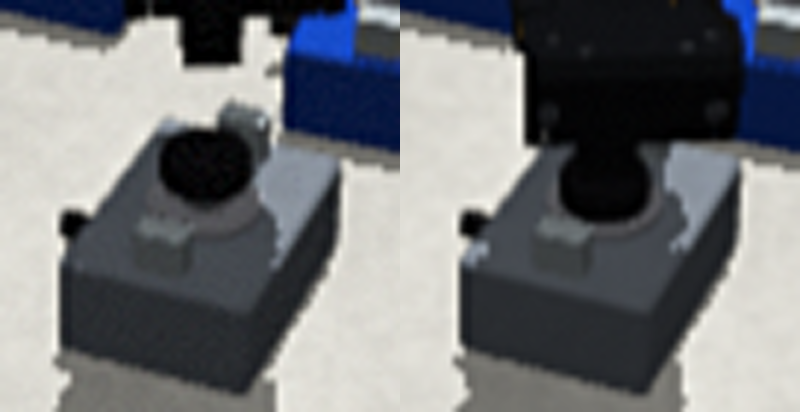

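The fingers hold the cap down. Contact height gives 8.9 mm of travel, the force averages about 6 N, and the network puts the cap's top at 63.6 mm. The gauge hasn't changed, so I'm handing in.

```bash
python3 -c "
from station import manip;print(manip.close_job())"
```

```text
the job is handed in; nothing more can be done
None
```

The job is handed in: the jaw is left shut with the block looking square and the anvil pushed back about 6 mm, and the fingers are holding the grey key about 8.9 mm down (target 9 mm), well short of its stop; no verdict came back.

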